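Find the high spot of a cast wheel with a dial gauge

TASK

Slide the dial gauge up to the brass wheel until its plunger bears on the rim and is pressed in by about a third to a half of its travel, never jamming the plunger hard. Then turn the wheel by its crank, watching the gauge, to find the highest spot on the rim (there is also a lower bump that is not the one), and leave the wheel standing with that highest spot right under the plunger and the gauge still bearing on it, hands off. Leave the jar, tin, steel block and screwdriver where they are.

Things in the scene. Friction and masses are not known exactly. Their poses are not given: they have to be found in the camera images.
- stand: Dark steel truing stand, fixed to the bench, bed plate 130 x 300 mm, 12 mm thick. Origin on the underside. The spindle axis is vertical, at y = -75 mm in its frame; the gauge slides along its y axis, on the +y side of the spindle, with the plunger at x = 0.
- axis (a point): Point on the vertical spindle axis of the wheel, at the plunger's height (47 mm above the bench). The brass wheel turns about it: plain rim radius 58 mm, 14 mm thick (40 to 54 mm above the bench). The rim has two smooth raised bumps at unknown places: the high spot stands 3.0 mm proud of the plain rim at its crest, about 50 degrees of rim wide; the other is 1.5 mm proud and about 40 degrees wide. The two crests are at least 100 degrees apart.
- crank (a joint): Turn of the crank and wheel together, rad, growing counter-clockwise seen from above; turns freely either way over several turns against light friction (about 2.5 N at the handle) and stays where left. At 0 the crank arm points along the stand's +x. Says nothing about where the bumps are: the wheel is clamped at any angle to the crank.
- handle (a point): Middle of the crank's upright round wooden handle, 17 mm thick, 45 mm tall (70 to 115 mm above the bench, this point at 95 mm), 40 mm from the spindle axis; it spins freely on its own pin, so it can be pinched from above and carried round the circle without turning the hand. The crank arm below reaches 68 mm above the bench.
- gauge (a joint): Position of the gauge's slide, m: 0 fully back, growing towards the wheel, to 0.037. Friction about 7 N, stays where left. At 0 the free plunger's ball is 22 mm short of the plain rim.
- knob (a point): Upright round black knob at the back of the gauge slide by which it is pushed or pinched from above: 16 mm thick, 68 to 108 mm above the bench (this point at 90 mm), on a thinner stem. It stands 46 mm behind the centre of the dial, whose face is 57 mm above the bench.
- plunger: Centre of the 8 mm steel ball at the end of the gauge's sprung plunger, 47 mm above the bench; it points from the dial to the spindle. Travel 12 mm, spring 1 N at rest plus 0.3 N per mm (4.6 N at full travel); beyond that it jams solid. While the ball bears on the rim its horizontal distance from the spindle axis is the local rim radius plus 4 mm: 62 mm on the plain rim, 65 mm on the high spot's crest, each less some 0.4 mm as the contact gives under the spring.
- needle (a joint): Black needle on the white dial that faces up (dial 49 mm across, the needle's pointer 21 mm long): its turn in rad, clockwise seen from above, 0 with the plunger free (pointing away from the wheel), 0.4 rad for each mm that the plunger is pressed in (4.8 rad at full travel).
- jar: White plastic jar, 48 mm across, 75 mm tall; a bystander.
- tin: Blue tin, 66 mm across, 85 mm tall; a bystander.
- block: Steel block with three holes, 75 x 50 x 25 mm; a bystander.
- driver: Screwdriver with a wooden handle, 170 mm long, lying; a bystander.

How it is judged:
On the way, in this order (a step that is already met when the one before it is completed fails the run):
1. the gauge's plunger bears on the rim, pressed in by at least 2 mm (value of joint needle above 0.8 rad and contact force between plunger and the fingers below 0.1 N), for 0.2 s.
2. the high spot is under the pressed plunger (horizontal distance between plunger and axis above 0.0639 m and value of joint needle above 1.2 rad), for 0.2 s.
At the end, for the whole second after the job is handed in: The wheel rests with its high spot under the plunger, within about 0.8 mm of the crest's height (about 13 degrees either way: the ball's centre more than 63.9 mm from the spindle axis), the plunger pressed in by between 3 and 11.5 mm (needle between 1.2 and 4.6 rad), crank and gauge slide at rest (all of step 2 and value of joint needle below 4.6 rad and velocity of joint crank between -0.05 and 0.05 rad/s and velocity of joint gauge between -0.003 and 0.003 m/s); the robot touches nothing.
It fails at once if the plunger is jammed: pressed with more than 8 N (contact force between plunger and anything else above 8 N).
It fails at once if a bystander is moved by more than 20 mm (distance of any of jar, tin, block, driver from where it was at the start of the episode above 0.02 m).
It also fails if it takes over 72 s, if anything falls off the work surface, if the arm or the gripper's body presses on something with over 40 N, if the wrist force passes 120 N, or if a joint passes its speed limit or range.

ROBOT

A 6-joint arm with a two-finger parallel gripper is mounted at the origin on the work surface. World frame = base frame: x ahead of the robot, y to its left, z up, the work surface at z = 0. Lengths are in m, angles in rad, forces in N, time in s.
With the tool pointing down it reaches from about 0.25 to 0.775 m from the base axis. Payload 4 kg.
Tool frame: the origin (TCP) lies on the centre line of the jaws, within the pads' length; the fingertips stand 8 mm ahead of it and the grasp point (between the pads) lies 11 mm behind it; y points along the fingers, x is the direction in which the jaws open and shut, and the axes are right-handed (so a half turn about y gives the same grasp; the last joint's range is limited). The gripper opens to 94 mm and grips with 3 to 60 N. Pads are 16 mm wide; open, the fingers measure 119 mm over their backs; the gripper's body (75 mm by 177 mm) begins 78 mm behind the grasp point.
Start: joints at [1.108, 0.087, 1.371, -0, 1.684, -0.103], TCP at [0.194, 0.515, 0.214] pointing down, gripper open.
Joint ranges: [-3.1, 3.1], [-0.76, 2.03], [0.27, 2.55], [-1.08, 4.22], [0.17, 2.65], [-2.57, 2.57]. Speed limits (rad/s): [2.79, 2.79, 3.14, 3.14, 3.14, 3.14].

INTERFACE

Orientations are given as [roll, pitch, yaw] about the fixed x, y, z axes, in that order (R = Rz(yaw) Ry(pitch) Rx(roll)).
In Python, from bench import robot gives the robot as it stands.
- The arm moves only by the tool step_arm, never from a script. Its argument "commands" is a list of rows, each an object with "xyz": the shift along the world's x, y, z in m, a list of three; "twist": the turn, a rotation vector about the world's x, y, z in degrees, a list of three. In form: [{"xyz": [tx, ty, tz], "twist": [ax, ay, az]}, ...]. A call has 1 to 12 rows; each row is the pose to reach, as a shift and turn from the pose commanded when the call began; what a row does not reach only later rows make up. A row lasts 1/12 s, in which the tool goes at most 41.7 mm and 7.16 degrees, less where a joint would pass 70% of its speed; a pose out of reach is approached as far as the arm can. A call with a gripper value outside its range is refused whole. "fingers" is the closure in counts, from 0 (fully open) to 255 (shut), set as the call begins (left out, the last holds). The fingers move at their own pace and stop on an object; the grip force is fixed at half the most. Time passes only in rows, so rows that repeat a pose let the fingers close. It gives the time, the measured TCP pose, the force and the opening at its end, in the units of the state.
- robot.get_obs(): the state, without advancing time (a new reading comes with each control period).
- robot.snapshot(name): name is "side" or "top"; returns (picture, depth): 480x640x3 uint8, red, green, blue; 480x640 float32, m along the optical axis (not along the pixel's ray), 0 where there is no reading.
- robot.camera_info(name): a dict with "fx", "fy", "cx", "cy" (pixels), "R" (3x3) and "t" (3): a world point X has camera coordinates R X + t. Camera axes: x right, y down, z forward; pixel columns grow to the right and rows downward; lengths in m; the calibration is good to about 2 mm. A picture is of the moment at which its call begins. camera_info takes no time and is no camera call.
- robot.close_job(): hands the job in, once; it reports no verdict.
The state is a dict: "time": time; "joint_positions": joint angles; "qvel": joint speeds; "joint_torque": joint torques, N m; "tool_pos": TCP position; "ee_rot": TCP orientation; "wrist_force": force on the tool from outside, world axes, zero at the start; "wrist_torque": the same for the moment, N m; "width": finger opening in m.
Only numpy, scipy, OpenCV 4.12 (cv2) and the standard library are available. Lean on these libraries where they do the work, as an engineer would, in place of code of your own. Each camera call takes 0.05 s, during which the arm holds its last target.

## Working session

There is one attempt and no reset: what is moved stays moved. The work goes in short steps, Python scripts to look and compute and a tool call to move; the robot and the scene stay as the last step left them, time stands still between calls to the robot, and variables do not carry over. Pictures are saved under pics/ and viewed, and the job is handed in when it is done.

Besides the shell and the picture viewer there is one more tool, called after "Request:" as name([rows], argument=value, ...), one row to a line, values as JSON. step_arm: Moves the arm, as the interface text tells. Its arguments: {"type":"object","properties":{"commands":{"type":"array"},"fingers":{"type":"number"}},"required":["commands"]}

```bash
mkdir -p pics; cat > h.py <<'E'
import numpy as np, cv2
from bench import robot
def snap(n,f):
    p,d=robot.snapshot(n); cv2.imwrite('pics/'+f+'.png',p[:,:,::-1]); np.save('pics/'+f+'.npy',d); return p,d
def ray(n,u,v,z):
    c=robot.camera_info(n);R=np.array(c['R']);t=np.array(c['t'])
    o=-R.T@t; d=R.T@np.array([(u-c['cx'])/c['fx'],(v-c['cy'])/c['fy'],1])
    return o+d*(z-o[2])/d[2]
def proj(n,X):
    c=robot.camera_info(n);q=np.array(c['R'])@np.array(X)+np.array(c['t'])
    return c['fx']*q[0]/q[2]+c['cx'],c['fy']*q[1]/q[2]+c['cy']
E
python3 - <<'E'
from h import *
snap('top','t0');snap('side','s0')
o=robot.get_obs();print(o['time'],o['tool_pos'],o['ee_rot'],o['width'])
for n in('top','side'):
    c=robot.camera_info(n);print(c['fx'],-np.array(c['R']).T@c['t'],np.array(c['R']))
E
```

```text
0.1 [0.19344073 0.51437646 0.21241804] [-1.57056971  0.00194989  1.21098164] 0.09416512318729953
577.743215927892 [0.28988606 0.0022117  1.53520378] [[-0.02819912 -0.99956163 -0.00901942]
 [-0.98337364  0.02935947 -0.17920464]
 [ 0.17939089  0.00381605 -0.98377047]]
456.4152080070608 [ 0.03333571 -0.57870946  0.58121567] [[ 0.76052017 -0.64926975  0.00760679]
 [-0.35422891 -0.42468626 -0.83316472]
 [ 0.54417915  0.63094403 -0.55297258]]
```

View pics/t0.png

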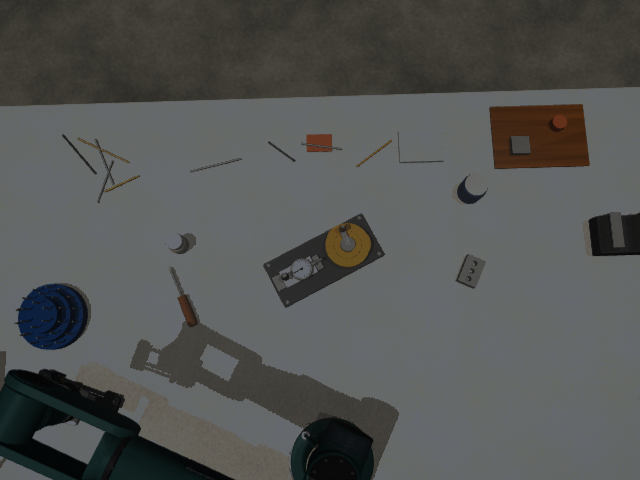

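View pics/s0.png

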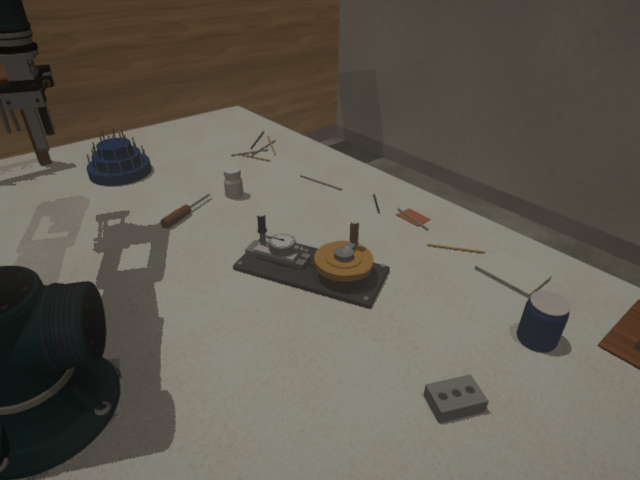

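```bash
python3 - <<'E'
from h import *
p=cv2.imread('pics/t0.png');cv2.imwrite('pics/t0c.png',cv2.resize(p[205:315,255:395],None,fx=5.5,fy=5.4,interpolation=cv2.INTER_CUBIC))
p=cv2.imread('pics/s0.png');cv2.imwrite('pics/s0c.png',cv2.resize(p[205:310,225:395],None,fx=4.7,fy=4.7,interpolation=cv2.INTER_CUBIC))
E
```

```text
(no output)
```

View pics/t0c.png

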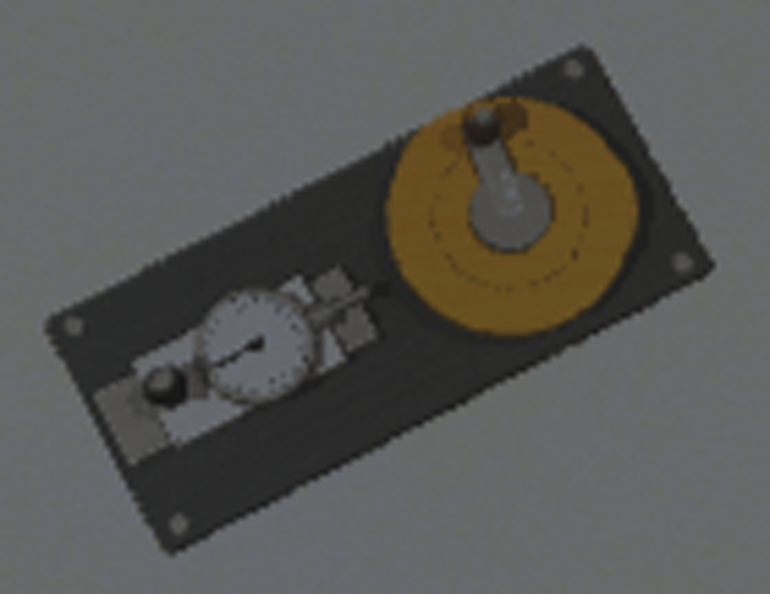

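View pics/s0c.png

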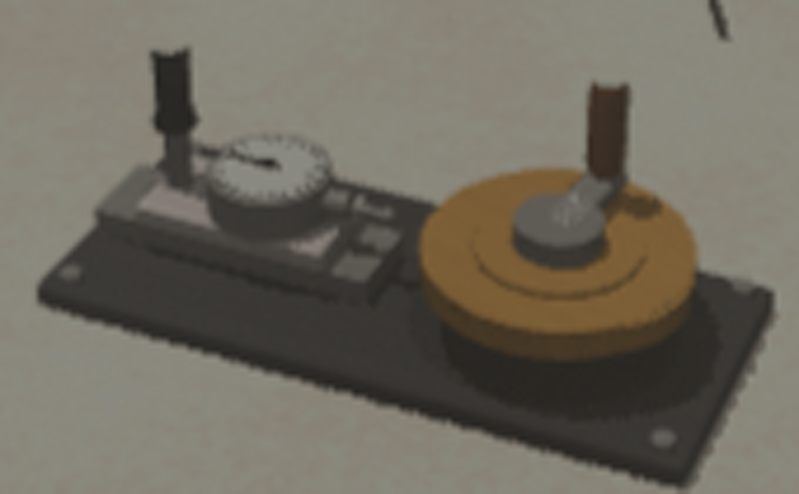

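```bash
cat >> h.py <<'E'
def cr(u,v,z): return ray('top',u/5.5+255-.4,v/5.4+205-.4,z)
E
python3 - <<'E'
from h import *
C=np.array([cr(*a,.012) for a in((48,322),(590,45),(713,267),(172,553))])[:,:2];print(C)
m=C.mean(0);
y=(C[0]+C[3]-C[1]-C[2]);print(np.linalg.norm(y)/2);y/=np.linalg.norm(y)
x=np.array([y[1],-y[0]]);print('y',y,'x',x,np.degrees(np.arctan2(y[1],y[0])))
A=m-.075*y;print('centre',m,'axis',A)
for nm,u,v,z in(('knob',166,378,.108),('handle',484,118,.115),('dial',256,344,.057),('wheel',512,216,.054)):
    P=cr(u,v,z)[:2];print(nm,P,'stand',(P-m)@x,(P-m)@y,'r',np.linalg.norm(P-A), 'ang',np.degrees(np.arctan2((P-A)@y,(P-A)@x)))
E
```

```text
[[ 0.50045093  0.16501489]
 [ 0.63220951 -0.10254019]
 [ 0.51831775 -0.15747954]
 [ 0.38554224  0.1069684 ]]
0.2970713259440281
y [-0.44523663  0.89541294] x [0.89541294 0.44523663] 116.43847948888703
centre [0.50913011 0.00299089] axis [ 0.54252286 -0.06416508]
knob [0.45964556 0.10170489] stand -0.000358016701540384 0.11042212216285693 r 0.18542246779539964 ang 90.11062768704818
handle [ 0.57583252 -0.04578315] stand 0.03801021351882966 -0.07337126693928243 r 0.038045093023018034 ang 2.453616265123443
dial [0.48077748 0.06281384] stand 0.0012480569558666506 0.06618987342290149 r 0.14119538945496782 ang 89.4935434673064
wheel [ 0.53962688 -0.05939695] stand -0.0004701507696434487 -0.06944116217970524 r 0.005578684402127066 ang 94.83440945044276
```

Request:
step_arm([
  {"xyz":[0.022,-0.034,0],"twist":[0,0,-4]},
  {"xyz":[0.044,-0.069,0],"twist":[0,0,-8]},
  {"xyz":[0.066,-0.103,0],"twist":[0,0,-12]},
  {"xyz":[0.089,-0.138,0],"twist":[0,0,-16]},
  {"xyz":[0.111,-0.172,0],"twist":[0,0,-20]},
  {"xyz":[0.133,-0.207,0],"twist":[0,0,-24]},
  {"xyz":[0.155,-0.241,0],"twist":[0,0,-28]},
  {"xyz":[0.177,-0.275,0],"twist":[0,0,-32]},
  {"xyz":[0.2,-0.31,0],"twist":[0,0,-36]},
  {"xyz":[0.222,-0.344,0],"twist":[0,0,-40]},
  {"xyz":[0.244,-0.379,0],"twist":[0,0,-43]},
  {"xyz":[0.266,-0.413,-0.02],"twist":[0,0,-43]},
])

```text
time: 1.1
tool_pos: [0.4607, 0.1023, 0.1983]
ee_rot: [-1.574, -0.007, 0.458]
wrist_force: [0.5, 0.1, -0.1]
width: 0.0937
```

Request:
step_arm([
  {"xyz":[0,0,-0.015],"twist":[0,0,0]},
  {"xyz":[0,0,-0.03],"twist":[0,0,0]},
  {"xyz":[0,0,-0.03],"twist":[0,0,0]},
  {"xyz":[0,0,-0.03],"twist":[0,0,0]},
])

```text
time: 1.43
tool_pos: [0.4571, 0.1042, 0.1639]
ee_rot: [-1.57, 0.003, 0.46]
wrist_force: [0.4, 0.1, -0.0]
width: 0.094
```

```bash
python3 - <<'E'
from h import *
snap('side','s1');snap('top','t1')
o=robot.get_obs();print(o['time'],o['tool_pos'],o['ee_rot'],o['wrist_force'])
p=cv2.imread('pics/s1.png')[120:320,180:400];q=cv2.imread('pics/t1.png')[180:320,230:400]
cv2.imwrite('pics/m1.png',np.hstack([cv2.resize(p,(400,364)),cv2.resize(q,(400,364))]))
E
```

```text
1.5333 [0.45820237 0.10481192 0.16592855] [-1.57122050e+00 -1.22805615e-03  4.61254555e-01] [ 0.78293796 -0.68593931  0.69926829]
```

View pics/m1.png

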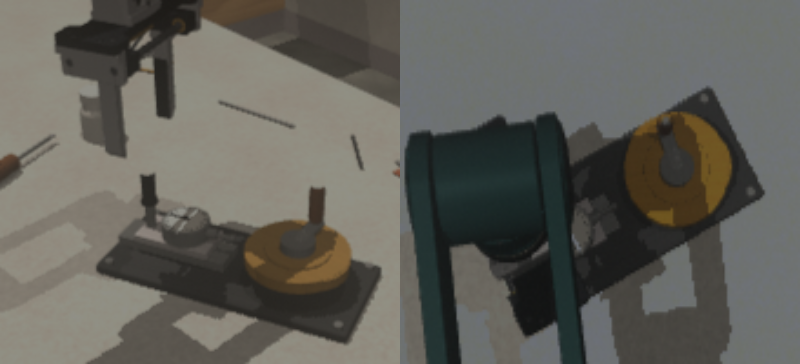

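Request:
step_arm([
  {"xyz":[0,0,-0.03],"twist":[0,0,0]},
  {"xyz":[0,0,-0.06],"twist":[0,0,0]},
  {"xyz":[0,0,-0.084],"twist":[0,0,0]},
  {"xyz":[0,0,-0.084],"twist":[0,0,0]},
])

```text
time: 1.87
tool_pos: [0.4547, 0.1047, 0.0771]
ee_rot: [-1.568, 0.008, 0.462]
wrist_force: [-1.1, -0.7, 0.6]
width: 0.0938
```

```bash
python3 - <<'E'
from h import *
snap('side','s2')
o=robot.get_obs();print(o['time'],o['tool_pos'],o['ee_rot'],o['wrist_force'])
p=cv2.imread('pics/s2.png')[150:320,200:400]
cv2.imwrite('pics/m2.png',cv2.resize(p,None,fx=3.5,fy=3.5,interpolation=cv2.INTER_CUBIC))
E
```

```text
1.9167 [0.45632627 0.1048075  0.07976029] [-1.56938145  0.00381491  0.46167322] [-0.72961651  0.29642145  1.04018172]
```

View pics/m2.png

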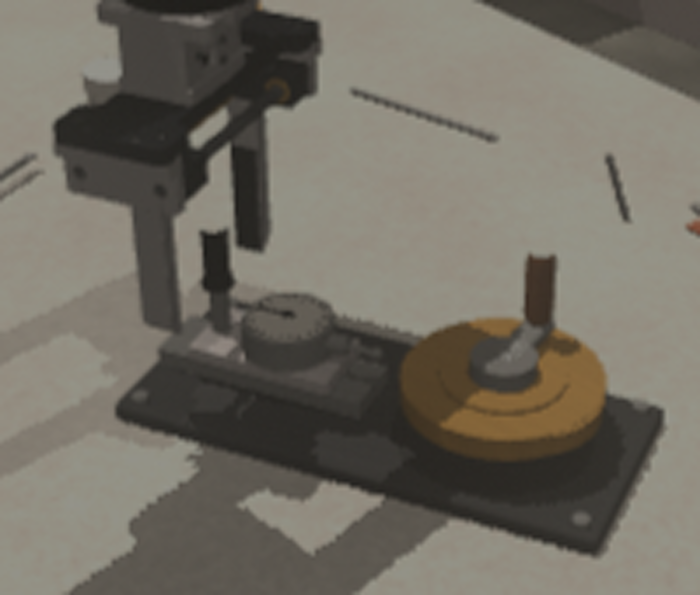

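Request:
step_arm([
  {"xyz":[0.003,-0.003,0],"twist":[0,0,0]},
  {"xyz":[0.003,-0.003,0],"twist":[0,0,0]},
  {"xyz":[0.003,-0.003,0],"twist":[0,0,0]},
  {"xyz":[0.003,-0.003,0],"twist":[0,0,0]},
])

```text
time: 2.25
tool_pos: [0.4623, 0.1016, 0.083]
ee_rot: [-1.572, -0.003, 0.46]
wrist_force: [0.5, -0.4, 0.5]
width: 0.0937
```

Request:
step_arm([
  {"xyz":[0,0,0],"twist":[0,0,0]},
  {"xyz":[0,0,0],"twist":[0,0,0]},
  {"xyz":[0,0,0],"twist":[0,0,0]},
  {"xyz":[0,0,0],"twist":[0,0,0]},
  {"xyz":[0,0,0],"twist":[0,0,0]},
  {"xyz":[0,0,0],"twist":[0,0,0]},
  {"xyz":[0,0,0],"twist":[0,0,0]},
  {"xyz":[0,0,0],"twist":[0,0,0]},
  {"xyz":[0,0,0],"twist":[0,0,0]},
  {"xyz":[0,0,0],"twist":[0,0,0]},
], fingers=255)

```text
time: 3.08
tool_pos: [0.4609, 0.1014, 0.081]
ee_rot: [-1.571, -0.0, 0.461]
wrist_force: [-0.3, 0.3, 0.8]
width: 0.0307
```

```bash
cat > look.py <<'E'
import sys
from h import *
n=sys.argv[1]
snap('side',n)
o=robot.get_obs();print(o['time'],o['tool_pos'].round(4),o['wrist_force'].round(1),o['width'])
p=cv2.imread('pics/%s.png'%n)
a=cv2.resize(p[170:310,210:390],(400,311),interpolation=cv2.INTER_CUBIC)
b=cv2.resize(p[224:264,252:304],(400,308),interpolation=cv2.INTER_CUBIC)
b=cv2.convertScaleAbs(b,alpha=1.8);b=np.vstack([b,np.zeros((3,400,3),np.uint8)])
cv2.imwrite('pics/%sm.png'%n,np.hstack([a,b]))
E
python3 look.py s3
```

```text
3.1333 [0.4609 0.1014 0.081 ] [ 0.1 -0.5 -0.4] 0.026847684923329496
```

View pics/s3m.png

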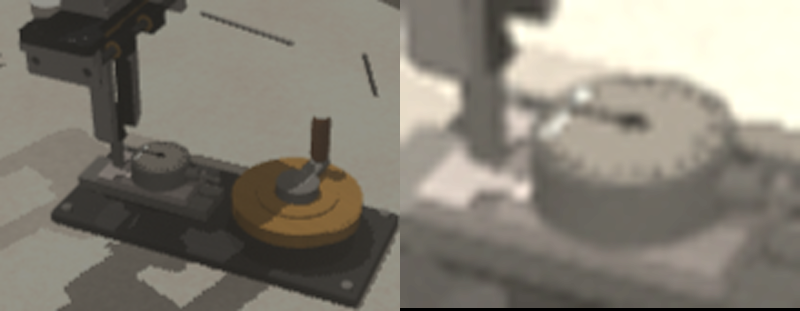

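Request:
step_arm([
  {"xyz":[0,0,0],"twist":[0,0,0]},
  {"xyz":[0,0,0],"twist":[0,0,0]},
  {"xyz":[0,0,0],"twist":[0,0,0]},
  {"xyz":[0,0,0],"twist":[0,0,0]},
  {"xyz":[0.002,-0.004,0],"twist":[0,0,0]},
  {"xyz":[0.004,-0.008,0],"twist":[0,0,0]},
  {"xyz":[0.006,-0.012,0],"twist":[0,0,0]},
  {"xyz":[0.008,-0.016,0],"twist":[0,0,0]},
  {"xyz":[0.008,-0.016,0],"twist":[0,0,0]},
  {"xyz":[0.008,-0.016,0],"twist":[0,0,0]},
])

```text
time: 3.97
tool_pos: [0.47, 0.088, 0.0814]
ee_rot: [-1.567, -0.005, 0.461]
wrist_force: [2.3, 7.4, -1.1]
width: 0.015
```

```bash
python3 look.py s4
```

```text
4.0167 [0.47   0.088  0.0814] [ 2.   6.3 -1.7] 0.014782056452368846
```

View pics/s4m.png

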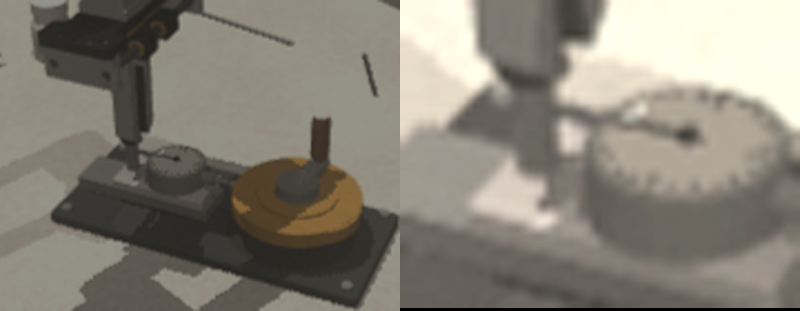

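Request:
step_arm([
  {"xyz":[0.001,-0.002,0],"twist":[0,0,0]},
  {"xyz":[0.002,-0.004,0],"twist":[0,0,0]},
  {"xyz":[0.002,-0.004,0],"twist":[0,0,0]},
  {"xyz":[0.002,-0.004,0],"twist":[0,0,0]},
])

```text
time: 4.35
tool_pos: [0.4715, 0.0849, 0.0814]
ee_rot: [-1.565, -0.005, 0.461]
wrist_force: [2.1, 8.7, -0.4]
width: 0.0154
```

```bash
cat > look.py <<'E'
import sys
from h import *
n=sys.argv[1]; cams=sys.argv[2] if len(sys.argv)>2 else 's'
A=np.array([.541,-.063]);yy=np.array([-.4452,.8954]);xx=np.array([.8954,.4452])
out=[]
for k in cams:
    cam={'s':'side','t':'top'}[k]
    p,_=snap(cam,n+k);p=p[:,:,::-1].copy()
    # rectified: right = toward wheel (-yy), up = stand... seen from above: right=-yy, up=xx
    src=[];dst=[]
    for a in(85,165):
        for b in(-30,30):
            P=A+a/1000*yy+b/1000*xx
            src.append(proj(cam,[P[0],P[1],.057]));dst.append(((165-a)*5,(30+(-b))*5))
    H=cv2.getPerspectiveTransform(np.float32(src),np.float32(dst))
    w=cv2.warpPerspective(p,H,(400,300),flags=cv2.INTER_CUBIC);out.append(cv2.convertScaleAbs(w,alpha=1.8))
    if len(cams)==1: out.append(cv2.resize(p[170:310,210:390] if k=='s' else p[190:310,240:400],(400,300)))
o=robot.get_obs();print(round(o['time'],2),o['tool_pos'].round(4),o['wrist_force'].round(1),round(o['width'],4))
print('slide-dist knob->axis',(o['tool_pos'][:2]-A)@yy)
cv2.imwrite('pics/%sm.png'%n,np.hstack(out))
E
python3 look.py s5
```

```text
4.4 [0.4716 0.0849 0.0814] [ 1.   9.2 -1.2] 0.0146
slide-dist knob->axis 0.16336302558502813
```

View pics/s5m.png

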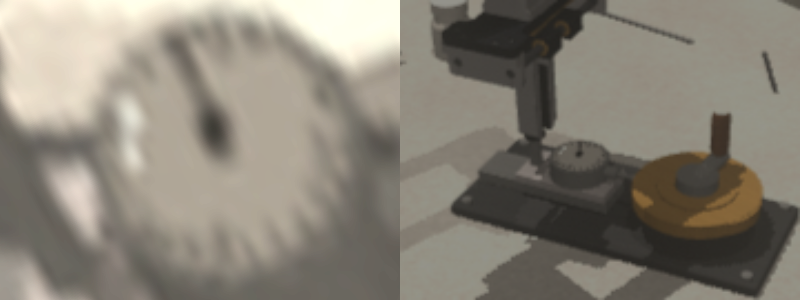

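```bash
python3 - <<'E'
from h import *
import cv2
A=np.array([.541,-.063]);yy=np.array([-.4452,.8954])
for n in('s0','s3','s5s'):
    p=cv2.imread('pics/%s.png'%n)
    cv2.imwrite('pics/%sz.png'%n,cv2.convertScaleAbs(cv2.resize(p[225:265,255:305],(400,320),interpolation=cv2.INTER_NEAREST),alpha=1.8))
a=[cv2.imread('pics/%sz.png'%n) for n in('s3','s5s')]
cv2.imwrite('pics/zz.png',np.hstack(a))
E
```

```text
(no output)
```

View pics/zz.png

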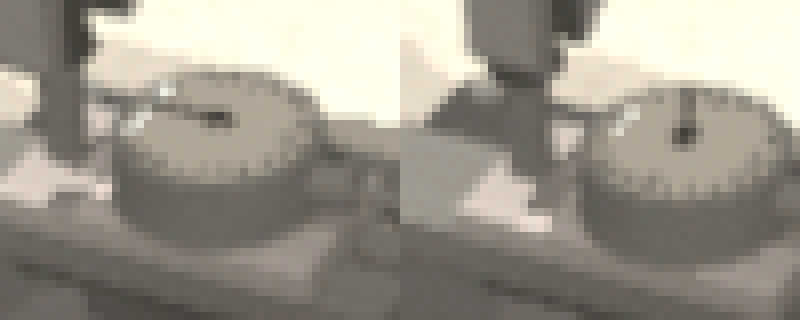

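```bash
python3 - <<'E'
from h import *
A=np.array([.541,-.063]);yy=np.array([-.4452,.8954])
a=ray('side',282.2,239.5,.057)[:2];b=ray('side',290.6,241.4,.057)[:2]
print(a,b,(a-b)@yy,(a-A)@yy,(b-A)@yy)
E
```

```text
[0.48176052 0.06410958] [0.49079619 0.04748718] 0.018906378397440665 0.14018733192745939 0.1212809535300187
```

Request:
step_arm([
  {"xyz":[0,0,0],"twist":[0,0,0]},
  {"xyz":[0.0007,-0.0013,0],"twist":[0,0,0]},
  {"xyz":[0.0014,-0.0027,0],"twist":[0,0,0]},
  {"xyz":[0.0014,-0.0027,0],"twist":[0,0,0]},
  {"xyz":[0.0014,-0.0027,0],"twist":[0,0,0]},
])

```text
time: 4.82
tool_pos: [0.4727, 0.0826, 0.0814]
ee_rot: [-1.564, -0.005, 0.462]
wrist_force: [0.8, 8.7, -0.0]
width: 0.0144
```

```bash
python3 look.py s6
```

```text
4.87 [0.4727 0.0826 0.0814] [ 1.1  9.7 -0.5] 0.0149
slide-dist knob->axis 0.160826022787937
```

View pics/s6m.png

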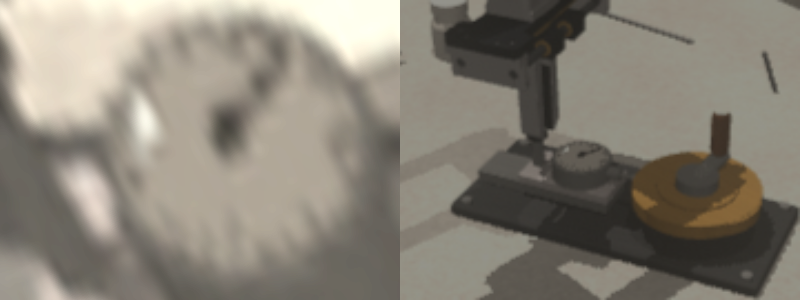

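Request:
step_arm([
  {"xyz":[-0.001,0.002,0],"twist":[0,0,0]},
  {"xyz":[-0.001,0.002,0],"twist":[0,0,0]},
  {"xyz":[-0.001,0.002,0],"twist":[0,0,0]},
  {"xyz":[-0.001,0.002,0],"twist":[0,0,0]},
  {"xyz":[-0.001,0.002,0],"twist":[0,0,0]},
  {"xyz":[-0.001,0.002,0],"twist":[0,0,0]},
  {"xyz":[-0.001,0.002,0],"twist":[0,0,0]},
  {"xyz":[-0.001,0.002,0],"twist":[0,0,0]},
  {"xyz":[-0.001,0.002,0.02],"twist":[0,0,0]},
  {"xyz":[-0.001,0.002,0.04],"twist":[0,0,0]},
  {"xyz":[-0.001,0.002,0.08],"twist":[0,0,0]},
  {"xyz":[-0.001,0.002,0.08],"twist":[0,0,0]},
], fingers=0)

```text
time: 5.87
tool_pos: [0.4752, 0.0809, 0.1687]
ee_rot: [-1.576, -0.012, 0.46]
wrist_force: [1.1, 1.0, 0.5]
width: 0.0912
```

```bash
python3 look.py s7
```

```text
5.92 [0.4743 0.0808 0.166 ] [-0.5  0.2  1.2] 0.0933
slide-dist knob->axis 0.15849574420621304
```

View pics/s7m.png

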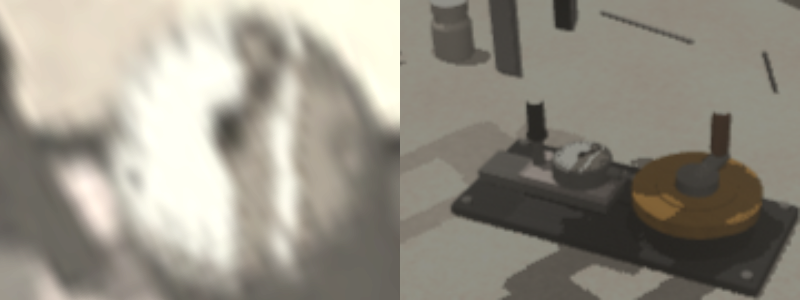

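Request:
step_arm([
  {"xyz":[0.02,-0.025,0],"twist":[0,0,0]},
  {"xyz":[0.041,-0.05,0],"twist":[0,0,0]},
  {"xyz":[0.062,-0.074,0],"twist":[0,0,0]},
  {"xyz":[0.082,-0.099,0],"twist":[0,0,0]},
  {"xyz":[0.103,-0.124,0],"twist":[0,0,0]},
  {"xyz":[0.103,-0.124,0],"twist":[0,0,0]},
  {"xyz":[0.103,-0.124,-0.02],"twist":[0,0,0]},
  {"xyz":[0.103,-0.124,-0.02],"twist":[0,0,0]},
  {"xyz":[0.103,-0.124,-0.02],"twist":[0,0,0]},
])

```text
time: 6.67
tool_pos: [0.5727, -0.0428, 0.1388]
ee_rot: [-1.568, 0.004, 0.461]
wrist_force: [0.4, 0.3, -0.6]
width: 0.0939
```

```bash
python3 look.py s8 st; python3 - <<'E'
import cv2,numpy as np
a=cv2.imread('pics/s8s.png')[130:310,210:410];b=cv2.imread('pics/s8t.png')[180:320,250:405]
cv2.imwrite('pics/s8n.png',np.hstack([cv2.resize(a,(400,360)),cv2.resize(b,(400,360))]))
E
```

```text
6.77 [ 0.574  -0.0427  0.1411] [ 0.5 -0.3 -0.5] 0.0939
slide-dist knob->axis 0.003448870805362462
```

View pics/s8m.png

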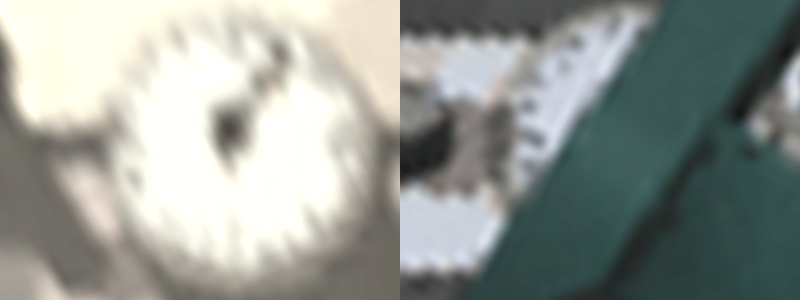

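View pics/s8n.png

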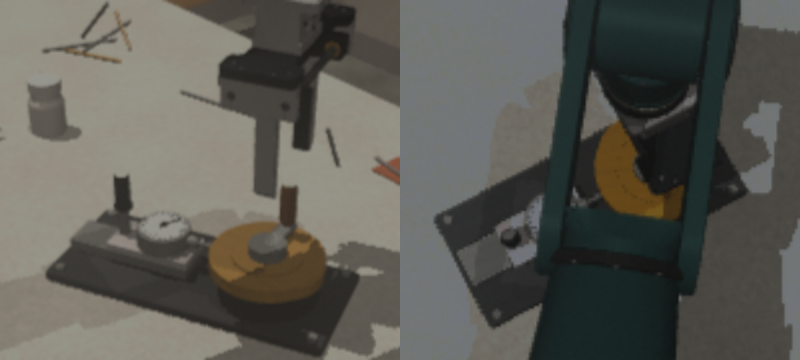

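Request:
step_arm([
  {"xyz":[0.002,-0.002,-0.026],"twist":[0,0,0]},
  {"xyz":[0.002,-0.002,-0.052],"twist":[0,0,0]},
  {"xyz":[0.002,-0.002,-0.052],"twist":[0,0,0]},
  {"xyz":[0.002,-0.002,-0.052],"twist":[0,0,0]},
  {"xyz":[0.002,-0.002,-0.052],"twist":[0,0,0]},
  {"xyz":[0.002,-0.002,-0.052],"twist":[0,0,0]},
], fingers=100)

```text
time: 7.27
tool_pos: [0.5777, -0.0453, 0.0917]
ee_rot: [-1.573, -0.003, 0.461]
wrist_force: [1.2, 0.3, 0.1]
width: 0.0585
```

```bash
python3 look.py s9
```

```text
7.32 [ 0.5777 -0.0453  0.0916] [-0.2 -1.1  0.4] 0.0576
slide-dist knob->axis -0.0005278886383721197
```

View pics/s9m.png

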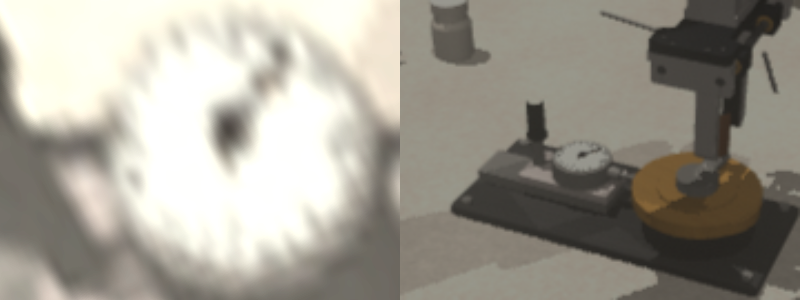

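Well placed around the handle; close.

Request:
step_arm([
  {"xyz":[0,0,0],"twist":[0,0,0]},
  {"xyz":[0,0,0],"twist":[0,0,0]},
  {"xyz":[0,0,0],"twist":[0,0,0]},
  {"xyz":[0,0,0],"twist":[0,0,0]},
  {"xyz":[0,0,0],"twist":[0,0,0]},
  {"xyz":[0,0,0],"twist":[0,0,0]},
  {"xyz":[0,0,0],"twist":[0,0,0]},
  {"xyz":[0,0,0],"twist":[0,0,0]},
  {"xyz":[0,0,0],"twist":[0,0,0]},
], fingers=255)

```text
time: 8.07
tool_pos: [0.5792, -0.044, 0.0892]
ee_rot: [-1.572, -0.007, 0.461]
wrist_force: [8.2, 2.2, -3.9]
width: 0.0163
```

```bash
python3 look.py s10; python3 - <<'E'
import numpy as np
# circle offsets; start angle phi0 in world
A=np.array([.541,-.063]);t0=np.radians(26.44+1)
for d in range(0,375,15):
    a=t0+np.radians(d);print(d,(40*np.array([np.cos(a)-np.cos(t0),np.sin(a)-np.sin(t0)])).round(1))
E
```

```text
8.12 [ 0.5792 -0.044   0.0892] [ 7.5  3.7 -3.6] 0.0161
slide-dist knob->axis 3.9832542030951434e-06
0 [0. 0.]
15 [-6.   8.6]
30 [-14.   15.3]
45 [-23.4  19.7]
60 [-33.7  21.5]
75 [-44.1  20.6]
90 [-53.9  17.1]
105 [-62.5  11.1]
120 [-69.2   3.1]
135 [-73.6  -6.4]
150 [-75.5 -16.6]
165 [-74.6 -27. ]
180 [-71.  -36.9]
195 [-65.  -45.4]
210 [-57.  -52.1]
225 [-47.6 -56.6]
240 [-37.3 -58.4]
255 [-26.9 -57.5]
270 [-17.1 -53.9]
285 [ -8.5 -48. ]
300 [ -1.8 -40. ]
315 [  2.6 -30.5]
330 [  4.5 -20.2]
345 [ 3.6 -9.8]
360 [-0.  0.]
```

View pics/s10m.png

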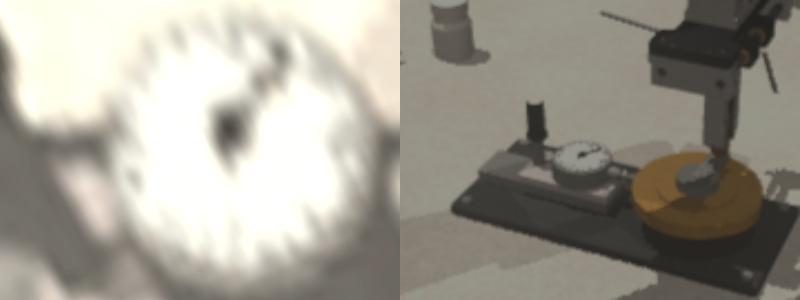

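Request:
step_arm([
  {"xyz":[-0.001,0.005,0],"twist":[0,0,0]},
  {"xyz":[-0.004,0.01,0],"twist":[0,0,0]},
  {"xyz":[-0.004,0.01,0],"twist":[0,0,0]},
])

```text
time: 8.37
tool_pos: [0.5743, -0.0339, 0.0892]
ee_rot: [-1.571, -0.005, 0.461]
wrist_force: [4.6, 4.2, -2.3]
width: 0.0164
```

```bash
python3 look.py s11
```

```text
8.42 [ 0.5742 -0.0337  0.0891] [ 4.5  2.6 -1.8] 0.0165
slide-dist knob->axis 0.011431147133434027
```

View pics/s11m.png

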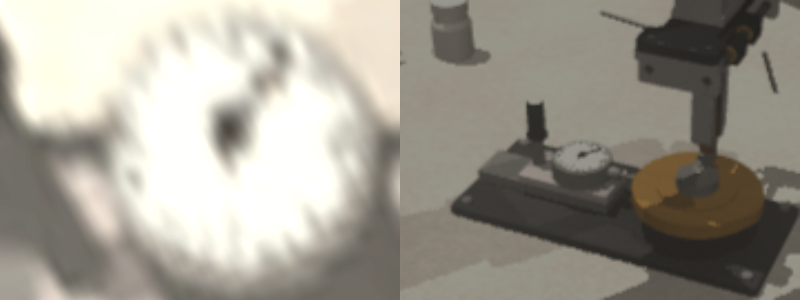

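Request:
step_arm([
  {"xyz":[-0.008,0.0067,0],"twist":[0,0,0]},
  {"xyz":[-0.0174,0.0111,0],"twist":[0,0,0]},
  {"xyz":[-0.0174,0.0111,0],"twist":[0,0,0]},
])

```text
time: 8.67
tool_pos: [0.5562, -0.0195, 0.0892]
ee_rot: [-1.565, -0.008, 0.462]
wrist_force: [4.6, 10.1, -2.7]
width: 0.016
```

```bash
python3 look.py s12
```

```text
8.72 [ 0.5562 -0.0195  0.0891] [ 3.6 10.7 -1. ] 0.0163
slide-dist knob->axis 0.032179973211585625
```

View pics/s12m.png

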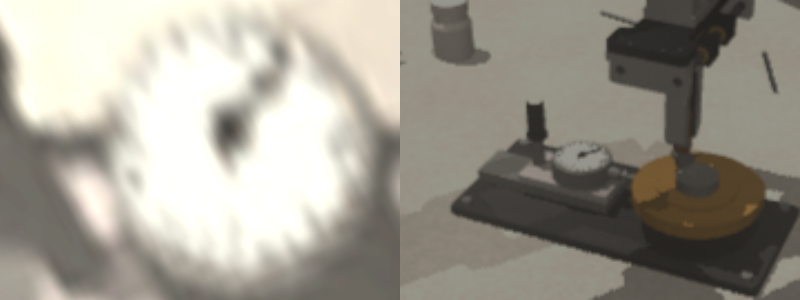

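Request:
step_arm([
  {"xyz":[-0.0103,0.0018,0],"twist":[0,0,0]},
  {"xyz":[-0.0207,0.0009,0],"twist":[0,0,0]},
  {"xyz":[-0.0207,0.0009,0],"twist":[0,0,0]},
])

```text
time: 8.97
tool_pos: [0.5324, -0.0177, 0.0891]
ee_rot: [-1.56, -0.002, 0.463]
wrist_force: [-4.3, 12.5, 3.1]
width: 0.0164
```

```bash
python3 look.py s13
```

```text
9.02 [ 0.5323 -0.0177  0.0891] [-4.  12.1  3.9] 0.0163
slide-dist knob->axis 0.044390926224463896
```

View pics/s13m.png

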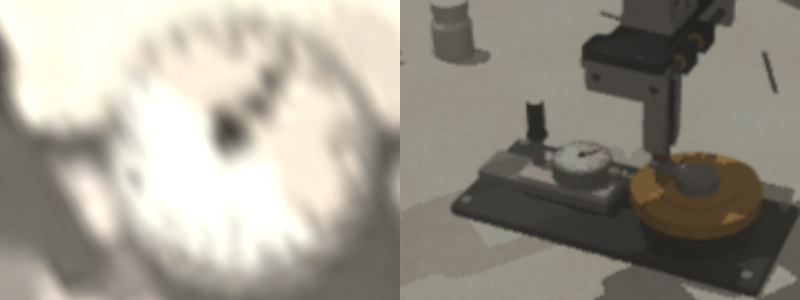

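```bash
cat > fit.py <<'E'
import numpy as np
from scipy.optimize import least_squares
P=np.array([(.5792,-.044),(.5742,-.0337),(.5562,-.0195),(.5323,-.0177)])
r=least_squares(lambda c:np.hypot(*(P-c).T)-.04,[.54,-.06]);print(r.x,r.fun)
c=r.x;print(np.degrees(np.arctan2(*(P-c).T[::-1])))
for a in range(0,360,15): print(a,(c+.04*np.array([np.cos(np.radians(a)),np.sin(np.radians(a))])).round(4))
E
python3 fit.py
```

```text
[ 0.5413322  -0.05663938] [-7.85231400e-05  8.12617718e-05  4.81362874e-06 -2.68091663e-05]
[ 18.45779625  34.9122926   68.18256802 103.05912499]
0 [ 0.5813 -0.0566]
15 [ 0.58   -0.0463]
30 [ 0.576  -0.0366]
45 [ 0.5696 -0.0284]
60 [ 0.5613 -0.022 ]
75 [ 0.5517 -0.018 ]
90 [ 0.5413 -0.0166]
105 [ 0.531 -0.018]
120 [ 0.5213 -0.022 ]
135 [ 0.513  -0.0284]
150 [ 0.5067 -0.0366]
165 [ 0.5027 -0.0463]
180 [ 0.5013 -0.0566]
195 [ 0.5027 -0.067 ]
210 [ 0.5067 -0.0766]
225 [ 0.513  -0.0849]
240 [ 0.5213 -0.0913]
255 [ 0.531  -0.0953]
270 [ 0.5413 -0.0966]
285 [ 0.5517 -0.0953]
300 [ 0.5613 -0.0913]
315 [ 0.5696 -0.0849]
330 [ 0.576  -0.0766]
345 [ 0.58  -0.067]
```

Request:
step_arm([
  {"xyz":[-0.015,0.0037,0],"twist":[0,0,0]},
  {"xyz":[-0.0233,-0.0027,0],"twist":[0,0,0]},
  {"xyz":[-0.0233,-0.0027,0],"twist":[0,0,0]},
])

```text
time: 9.27
tool_pos: [0.512, -0.0287, 0.0891]
ee_rot: [-1.578, -0.002, 0.46]
wrist_force: [4.0, -6.0, -5.0]
width: 0.0162
```

```bash
python3 look.py s14
```

```text
9.32 [ 0.5121 -0.0287  0.0891] [ 3.9 -6.1 -3.2] 0.0168
slide-dist knob->axis 0.043563723051926316
```

View pics/s14m.png

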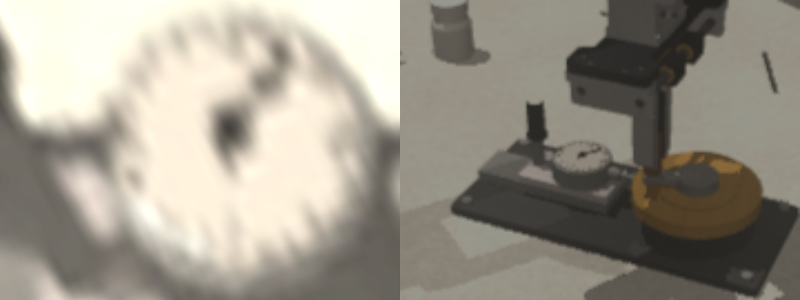

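Request:
step_arm([
  {"xyz":[-0.0063,-0.0082,0],"twist":[0,0,0]},
  {"xyz":[-0.0103,-0.0179,0],"twist":[0,0,0]},
  {"xyz":[-0.0103,-0.0179,0],"twist":[0,0,0]},
])

```text
time: 9.57
tool_pos: [0.5026, -0.0457, 0.0891]
ee_rot: [-1.575, -0.004, 0.459]
wrist_force: [5.9, -3.7, -4.4]
width: 0.0161
```

```bash
python3 look.py s15
```

```text
9.62 [ 0.5026 -0.0457  0.0891] [ 5.9 -4.  -4.6] 0.0166
slide-dist knob->axis 0.03258434023784837
```

View pics/s15m.png

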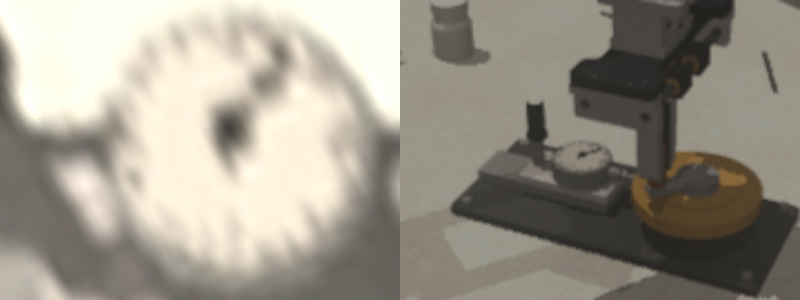

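Request:
step_arm([
  {"xyz":[-0.0014,-0.0103,0],"twist":[0,0,0]},
  {"xyz":[0,-0.0207,0],"twist":[0,0,0]},
  {"xyz":[0,-0.0207,0],"twist":[0,0,0]},
])

```text
time: 9.87
tool_pos: [0.5022, -0.0651, 0.0891]
ee_rot: [-1.572, -0.004, 0.46]
wrist_force: [5.7, -0.4, -3.1]
width: 0.0166
```

```bash
python3 look.py s16
```

```text
9.92 [ 0.5022 -0.0651  0.0891] [ 6.  -0.3 -4.2] 0.0165
slide-dist knob->axis 0.015393451506177144
```

View pics/s16m.png

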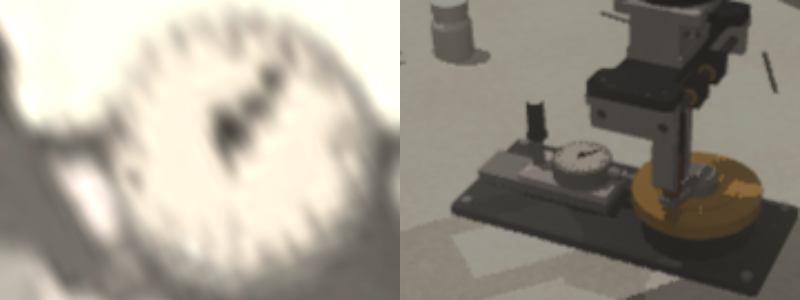

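Request:
step_arm([
  {"xyz":[0.004,-0.0096,0],"twist":[0,0,0]},
  {"xyz":[0.0103,-0.0179,0],"twist":[0,0,0]},
  {"xyz":[0.0103,-0.0179,0],"twist":[0,0,0]},
])

```text
time: 10.17
tool_pos: [0.5114, -0.0828, 0.0891]
ee_rot: [-1.571, -0.0, 0.46]
wrist_force: [0.7, 0.5, -1.0]
width: 0.0163
```

```bash
python3 look.py s17
```

```text
10.22 [ 0.5114 -0.0828  0.0891] [ 2.6 -0.4 -1.4] 0.0164
slide-dist knob->axis -0.0045481671584525485
```

View pics/s17m.png

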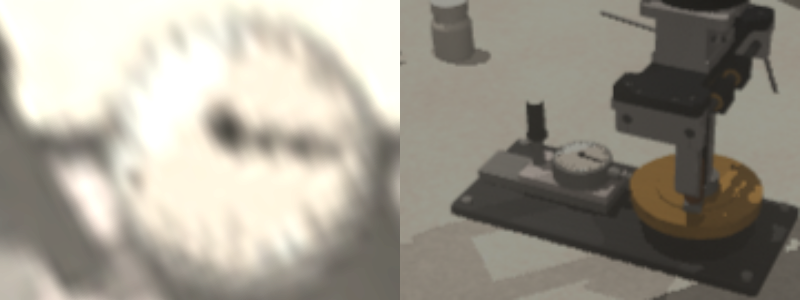

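Request:
step_arm([
  {"xyz":[0.0054,-0.0045,0],"twist":[0,0,0]},
  {"xyz":[0.0054,-0.0045,0],"twist":[0,0,0]},
  {"xyz":[0.0054,-0.0045,0],"twist":[0,0,0]},
])

```text
time: 10.47
tool_pos: [0.5165, -0.0876, 0.089]
ee_rot: [-1.572, 0.0, 0.46]
wrist_force: [1.2, -1.2, 0.1]
width: 0.0165
```

```bash
python3 look.py s18
```

```text
10.52 [ 0.5165 -0.0876  0.0891] [ 1.1 -1.6 -0.7] 0.0166
slide-dist knob->axis -0.011089705477903488
```

View pics/s18m.png

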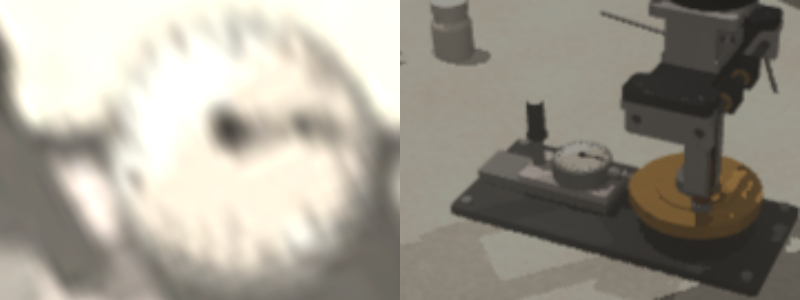

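Request:
step_arm([
  {"xyz":[-0.0054,0.0045,0],"twist":[0,0,0]},
  {"xyz":[-0.011,0.0116,0],"twist":[0,0,0]},
  {"xyz":[-0.011,0.0116,0],"twist":[0,0,0]},
  {"xyz":[-0.011,0.0116,0],"twist":[0,0,0]},
])

```text
time: 10.85
tool_pos: [0.5054, -0.074, 0.0891]
ee_rot: [-1.569, -0.002, 0.461]
wrist_force: [2.6, 4.6, -0.3]
width: 0.0163
```

```bash
python3 look.py s19
```

```text
10.9 [ 0.5054 -0.074   0.0891] [ 2.1  3.8 -1. ] 0.0165
slide-dist knob->axis 0.0059994029397910775
```

View pics/s19m.png

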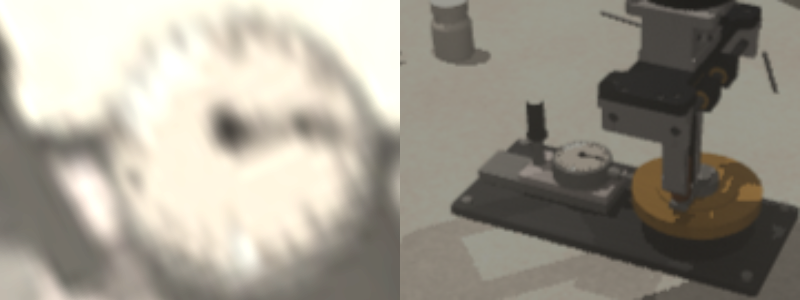

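Request:
step_arm([
  {"xyz":[0.0044,-0.0058,0],"twist":[0,0,0]},
  {"xyz":[0.0044,-0.0058,0],"twist":[0,0,0]},
  {"xyz":[0.0044,-0.0058,0],"twist":[0,0,0]},
  {"xyz":[0.0044,-0.0058,0],"twist":[0,0,0]},
])

```text
time: 11.23
tool_pos: [0.5103, -0.0815, 0.0891]
ee_rot: [-1.572, -0.001, 0.46]
wrist_force: [3.2, 1.6, -2.0]
width: 0.0164
```

```bash
python3 look.py s20
```

```text
11.28 [ 0.5103 -0.0815  0.0891] [ 3.8  0.8 -2.5] 0.0163
slide-dist knob->axis -0.00289411968106649
```

View pics/s20m.png

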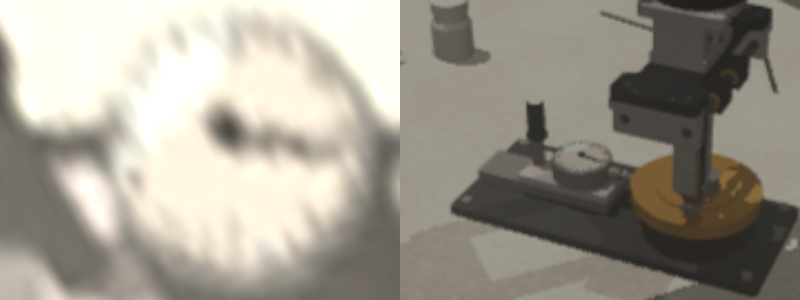

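Request:
step_arm([
  {"xyz":[0,0,0],"twist":[0,0,0]},
  {"xyz":[0,0,0],"twist":[0,0,0]},
  {"xyz":[0,0,0],"twist":[0,0,0]},
  {"xyz":[0,0,0],"twist":[0,0,0]},
  {"xyz":[0,0,0],"twist":[0,0,0]},
  {"xyz":[0,0,0],"twist":[0,0,0]},
  {"xyz":[0,0,0],"twist":[0,0,0]},
  {"xyz":[0,0,0.02],"twist":[0,0,0]},
  {"xyz":[0,0,0.05],"twist":[0,0,0]},
  {"xyz":[0,0,0.08],"twist":[0,0,0]},
  {"xyz":[0,0,0.11],"twist":[0,0,0]},
  {"xyz":[0,0,0.11],"twist":[0,0,0]},
], fingers=0)

```text
time: 12.28
tool_pos: [0.5129, -0.082, 0.2066]
ee_rot: [-1.579, -0.01, 0.461]
wrist_force: [0.5, -0.8, 1.8]
width: 0.0918
```

```bash
python3 look.py s21
```

```text
12.33 [ 0.5118 -0.0817  0.2035] [-0.3 -0.3 -0.7] 0.0938
slide-dist knob->axis -0.0037926179391359286
```

View pics/s21m.png

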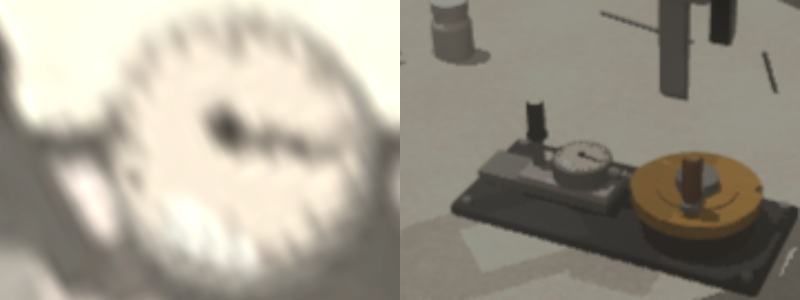

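```bash
python3 -c "
from bench import robot
print(robot.close_job())"
```

```text
the job is handed in; nothing more can be done
None
```

The wheel is standing with its highest spot under the plunger, the gauge is still bearing on it, and the hand is off. I handed the job in at about 12.3 s of the 72 s limit; no verdict was reported.

- **Gauge:** I pinched the knob and slid the gauge until the plunger was pressed about 5.4 mm on plain rim (needle about 2.1 rad). That is within the third to half of its travel asked for.
- **Finding the spot:** I turned the crank by its handle through about 210°. The needle stayed near 2.1 rad, then climbed to about 3.4 rad, which is about 8.4 mm pressed. The rise of about 3.0 mm matches the high spot. I never met the 1.5 mm bump.
- **Centring:** The needle read equally lower, about 3.14 rad, with the handle at 206° and at 231°. I left the handle midway, at about 219°, which is the crest to within a few degrees.
- **Last look after release:** With the fingers open and raised clear of the handle, the needle was still at its peak. I never approached the bystanders, but I did not measure them again at the end.

Two checks were not clean:
- **Slide travel:** The travel I worked out from the arm and image was about 2 to 5 mm less than the needle reading implied. I put this down to calibration and the arm giving under load, and relied on the needle.
- **First press:** My first stop read about 1.18 rad, close to the 1.2 rad threshold. Turning the wheel showed it was then on plain rim, so the order of the two steps was kept.

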